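# Wedge a power module tight in its jig

### The job

Clamp the finned power module in the jig on the bench: pull the spring pin up by its T-handle and turn it a quarter turn counter-clockwise so that it stays parked up on its collar; set the tapered wedge, not the parallel block, flat and loose in the mouth of the slot between the module and the slanted rail, thin end first, and let go of it. Then, without gripping it, tap or press the wedge on its thick end until it jams and locks the module tight against the fence, and leave the pin parked. Leave the other things on the bench where they are.

Things in the scene. Friction and masses are not known exactly. Their poses are not given: they have to be found in the camera images.
- fixture: The jig, fixed to the bench: aluminium base plate 240 (x) x 170 (y) x 10 mm. Origin: centre of its underside, on the bench, z up; plate top at z = 10 mm. The slot runs along +x between module (+y side) and slanted rail (-y side); wedge and pushes go towards +x. Where x is below -20 mm the plate is a bare apron. End stop behind the module: face at x = 108 mm, y 15 to 85, top at z = 40.
- rail (a point): Near end of the slanted dark steel rail, top inner edge, 45 mm above the bench. In the jig's frame (mm) the rail's inner upright face is the line y = -27 + 0.2 x, from x = -20 to 110; the rail is 16 thick towards -y. The slot so narrows towards +x; its other side is the module's side, from x = about 4 on.
- home (a point): Where the wedge's origin is when it is fully home and jams with the module against the fence: x = 40, y = -10, z = 10 mm in the jig's frame (the wedge's x axis along the jig's). Pressed hard, it goes at most 1 or 2 mm further. Axes as the jig.
- fence: Dark steel bar on the jig, 120 long, 15 thick, top 45 mm above the bench; its inner face is at y = 70 mm in the jig's frame, x 0 to 120. The module is to be clamped against that face. Origin at the centre of the bar's underside; axes as the jig.
- module: Aluminium power module with fins, 100 (x) x 60 (y) x 45 mm, 0.3 to 0.6 kg, standing loose on the plate; origin at the centre of its underside, axes nearly as the jig. It starts 2.5 to 6 mm off the fence and up to 6 mm off the end stop. Clamped, its origin is at y = 40 mm in the jig's frame. It slides under a few N.
- wedge: Dark anodised aluminium wedge, 110 long (x), 36 high, 40 mm thick at the thick end (x = -55) narrowing to 18 at the thin end (x = +55), about 0.3 kg; origin at mid-length on its underside. Straight side at y = +20 (goes to the module), tapered side from y = -20 at the thick end to +2 at the thin end (goes to the rail). Starts upright on the bench.
- wedge_tab: Finger tab on top of the wedge, by which to carry it: 40 long (x), 14 thick (y), 25 mm high; it spans y -2 to 12 mm in the wedge's frame. Origin at x = -15, y = 0, z = 36 mm there (on the tab's underside, 5 mm to the -y side of its middle). Not to be touched while the wedge is driven over its last 10 mm.
- wedge_butt (a point): Point in the middle of the wedge's thick end face, 14 mm above its underside: where to tap, towards the wedge's +x. Once in the slot it starts to move the module 12 to 30 mm before home, at 3 to 8 N, and is well locked at 15 to 20 N. Friction keeps it locked.
- t_bar: T-handle of the spring pin: black bar 64 long (x), 12 thick (y), 20 mm high (z) on an upright 9 mm shaft; origin at its centre. With the pin down the bar is parallel to the jig's x axis, its centre 122 mm above the bench. Below it stands a collar 28 mm square whose top is 95 mm above the bench.
- pin_arm (a point): Top of the arm where the pin passes through: x = 72, y = -6, z = 74 mm in the jig's frame. The arm, 24 wide (x) and 12 thick, crosses the slot from a post at y = -56 to -36 mm as far as y = 14; its underside is 62 mm above the bench.
- pin_lift (a joint): Lift of the spring pin in m: 0 = down, blocking the slot (its 8 mm tip hangs 10 mm below the top of a wedge lying in the slot); 0.026 = fully up. A spring pulls it down with 6 N, 10 N at the top. Let go in the rest notch it stays at about 0.017 and the wedge passes below.
- pin_turn (a joint): Turn of the pin and its T-handle in rad, counter-clockwise from above: 0 = cross pin in the collar's slot, 1.57 = over the rest notch. It turns only while the lift is above 0.020.
- spacer: Look-alike to be left alone: parallel dark anodised block 110 x 30 x 36 mm with the same finger tab; origin at the centre of its underside, length along x.
- spool: Bystander: grey wire spool standing on its flange, 62 mm across, 46 high; origin under its centre.
- bottle: Bystander: white bottle 52 mm across, 100 high; origin under its centre.
- meter: Bystander: red multimeter 70 (x) x 140 (y) x 34 mm lying at the right of the bench; origin under its centre.
- board: Bystander: circuit board with blue terminal rows 100 (x) x 150 (y) x 20 mm at the left of the bench; origin under its centre.
- screwdriver: Bystander: yellow screwdriver 160 mm long lying between robot and jig, along x of its frame.
There are look-alikes about, which are no part of the job. Leave any green or yellow look-alike of the module alone.

How it is judged:
On the way, in this order (a step that is already met when the one before it is completed fails the run):
1. the spring pin is parked: up, turned a quarter, and let go (value of joint pin_lift between 0.014 and 0.019 m and value of joint pin_turn above 1.2 rad and contact force between t_bar and the fingers below 0.2 N), for 0.2 s.
2. the wedge lies flat in the slot with its thin end in the mouth, thin end first, and is let go (z of wedge in the frame of fixture below 0.014 m and angle between the x axis of wedge and the x axis of fixture, either way round below 0.12 rad and y of wedge in the frame of fixture between -0.03 and -0.002 m and x of wedge in the frame of fixture above -0.043 m and contact force between wedge and the fingers below 0.2 N), for 0.2 s.
3. the wedge is driven home and the module is pressed against the fence (value of joint pin_lift above 0.014 m and value of joint pin_turn above 1.2 rad and z of wedge in the frame of fixture below 0.014 m and angle between the x axis of wedge and the x axis of fixture, either way round below 0.12 rad and y of wedge in the frame of fixture between -0.03 and -0.002 m and y of module in the frame of fixture above 0.0385 m and z of module in the frame of fixture below 0.013 m and angle between the x axis of module and the x axis of fixture, either way round below 0.04 rad and x of wedge in the frame of fixture above 0.033 m and contact force between module and fence above 1.5 N), for 0.2 s.
At the end, for the whole second after the job is handed in: Pin parked (lift over 14 mm, turn over 1.2 rad); wedge flat in the slot, within 7 mm of home or further, aligned within 0.12 rad; module within 1.5 mm of the fence, square to it within 0.04 rad and still pressed on it with more than 1.5 N; wedge let go; wedge and module at rest (all of step 3 and contact force between wedge and the fingers below 0.2 N and linear speed of each of wedge, module below 0.01 m/s); the robot touches nothing.
It fails at once if a bystander is moved more than 30 mm (distance of any of spacer, spool, bottle, meter, board, screwdriver from where it was at the start of the episode above 0.03 m).
It fails at once if a bystander is tipped over (angle between any of spacer, spool, bottle, meter, board, screwdriver's own z axis and vertical above 0.5 rad).
It fails at once if the wedge's tab is gripped or pushed while the wedge goes over its last 10 mm (contact force between wedge_tab and the fingers above 1 N and x of wedge in the frame of fixture above 0.03 m and z of wedge in the frame of fixture below 0.014 m and angle between the x axis of wedge and the x axis of fixture, either way round below 0.12 rad and y of wedge in the frame of fixture between -0.03 and -0.002 m).
It also fails if it takes over 66 s, if anything falls off the work surface, if the arm or the gripper's body presses on something with over 40 N, if the wrist force passes 120 N, or if a joint passes its speed limit or range.

### The arm

A 6-joint arm with a two-finger parallel gripper is mounted at the origin on the work surface. World frame = base frame: x ahead of the robot, y to its left, z up, the work surface at z = 0. Lengths are in m, angles in rad, forces in N, time in s.
With the tool pointing down it reaches from about 0.425 to 0.95 m from the base axis. Payload 3.5 kg.
Tool frame: the origin (TCP) lies at the very end of the fingers, on their centre line; the grasp point (between the pads) lies 19 mm behind it; z points along the fingers, y is the line along which they close (so a half turn about z gives the same grasp; the last joint's range is limited). The gripper opens to 85 mm and grips with 20 to 120 N. Pads are 22 mm wide; open, the fingers measure 114 mm over their backs; the gripper's body (76 mm by 85 mm) begins 54 mm behind the grasp point. The pads swing forward as they close: fully open they stand 13 mm farther back than shut.
Start: joints at [-1.324, 0.286, 1.577, -0, 1.279, -0.15], TCP at [0.261, -0.623, 0.231] pointing down, gripper open.
Joint ranges: [-2.77, 2.77], [-0.9, 2.22], [0.21, 2.48], [-1.53, 4.67], [0.24, 2.81], [-2.84, 2.84]. Speed limits (rad/s): [2.79, 2.79, 3.14, 3.14, 3.14, 3.14].

### API

Orientations are given as a unit quaternion [w, x, y, z].
In Python, from rig import * gives the robot as it stands.
- The arm moves only by the shell command python3 -m handwheel 'ROWS' [OPENING] [FORCE]. ROWS is JSON, one flat list of numbers, 4 for each row, row after row: the shift along the world's x, y, z in cm, then the turn about the world's z in rad. In form: [tx, ty, tz, roll, tx, ty, tz, roll, ...]. A call has 1 to 12 rows; each row shifts and turns the commanded pose from where the row before left it; what a row does not reach is not made up. A row lasts 1/12 s, in which the tool goes at most 41.7 mm and 7.16 degrees, less where a joint would pass 70% of its speed; a pose out of reach is approached as far as the arm can. A call with a gripper value outside its range is refused whole. OPENING is the gripper's target within -1 to 1 (shut at 1, half-way at 0, fully open at -1), set as the call begins (- or left out, the last holds). The fingers move at their own pace and stop on an object; FORCE is the grip in N (left out, the last holds). Time passes only in rows, so rows that do not move let the fingers close. It gives the time, the measured TCP pose, the force, the opening and the grip force at its end, in the units of the state.
- observe(): the state, without advancing time (a new reading comes with each control period).
- grab_frame(name): name is "side" or "top"; returns the picture (480x640x3 uint8, blue, green, red); there is no depth.
- camera_info(name): a dict with "camera_matrix" (3x3 intrinsics, pixels), "distortion" ([k1, k2, p1, p2, k3] as OpenCV has them; the pictures are not rectified), "cam_to_world" (4x4, takes a point from camera to world coordinates). Camera axes: x right, y down, z forward; pixel columns grow to the right and rows downward; lengths in m; the calibration is good to about 2 mm. A picture is of the moment at which its call begins. camera_info takes no time and is no camera call.
- hand_in(): hands the job in; it is judged then, once.
Trained networks look in the newest picture that a camera, given by its name, has taken for a name from the list of things; names that differ only in an ending like _2 or _b are one class to them, and where a whole thing is asked for, a point or a joint stands for the part that bears it (a point fixed in the world has none). Each returns a list of dicts, best first, with "confidence" (0 to 1); they miss things now and then, are a little off and sometimes report something else, mostly with a low value. They report only what shows in the picture. A call takes as long as a camera call. They do not tell look-alikes from the thing itself.
- spot_in(camera, thing): "point" ([column, row] in pixels, amid what is visible of it).
- regions_of(camera, thing): "region" (480x640 bool, what is visible of it) and "point" ([column, row] in pixels, amid what is visible of it).
The state is a dict: "t": time; "joint_pos": joint angles; "dq": joint speeds; "tau": joint torques, N m; "tcp_pos": TCP position; "eef_rot": TCP orientation; "ft_force": force on the tool from outside, world axes, zero at the start; "ft_torque": the same for the moment, N m; "finger_gap": finger opening in m; "gripper_force": force on a finger pad.
Only numpy, scipy, OpenCV 4.12 (cv2) and the standard library are available. Lean on these libraries where they do the work, as an engineer would, in place of code of your own. Each camera call takes 0.05 s, during which the arm holds its last target. There are 200 camera calls.

## Working session

There is one attempt and no reset: what is moved stays moved. The work goes in short steps, Python scripts to look and compute and a shell command to move; the robot and the scene stay as the last step left them, time stands still between calls to the robot, and variables do not carry over. Pictures are saved under pics/ and viewed, at most 10 in all, crops included, and the job is handed in when it is done.

```bash
mkdir -p pics; cat > h.py <<'E'
from rig import *
import numpy as np, cv2
def ray(cam,px):
    i=camera_info(cam);K=np.array(i["camera_matrix"]);D=np.array(i["distortion"],float);T=np.array(i["cam_to_world"])
    p=cv2.undistortPoints(np.array([[px]],float),K,D)[0,0]
    return T[:3,3],T[:3,:3]@np.array([p[0],p[1],1.])
def at(cam,px,z):
    o,d=ray(cam,px);return (o+d*(z-o[2])/d[2])
def proj(cam,P):
    i=camera_info(cam);K=np.array(i["camera_matrix"]);D=np.array(i["distortion"],float);T=np.linalg.inv(np.array(i["cam_to_world"]))
    return cv2.projectPoints(np.array(P,float).reshape(-1,3),cv2.Rodrigues(T[:3,:3])[0],T[:3,3],K,D)[0][:,0]
E
python3 - <<'E'
from h import *
np.set_printoptions(precision=3,suppress=True)
for c in("top","side"):
    cv2.imwrite(f"pics/{c}0.png",grab_frame(c)); print(c,np.array(camera_info(c)["cam_to_world"]))
    for t,z in [("fixture",.01),("fence",.045),("module",.045),("wedge",.036),("wedge_tab",.061),("t_bar",.132),("rail",.045),("spacer",.036),("pin_arm",.074),("home",.01)]:
        try:
            for r in spot_in(c,t)[:3]: print(t,np.round(r["point"]),round(r["confidence"],2),at(c,r["point"],z)[:2])
        except Exception as e: print(t,e)
print(observe())
E
```

```text
top [[ 0.021 -0.997  0.076  0.476]
 [-1.    -0.021  0.005  0.006]
 [-0.003 -0.076 -0.997  1.286]
 [ 0.     0.     0.     1.   ]]
fixture [320. 219.] 0.75 [0.599 0.019]
fence [287. 192.] 0.71 [0.667 0.109]
module [401. 169.] 0.88 [ 0.735 -0.196]
module [273. 295.] 0.77 [0.391 0.14 ]
module [302. 196.] 0.67 [0.656 0.07 ]
wedge [436. 296.] 0.66 [ 0.396 -0.293]
wedge [320. 219.] 0.5 [0.595 0.02 ]
wedge_tab [440. 294.] 0.59 [ 0.403 -0.297]
t_bar [437. 293.] 0.61 [ 0.41  -0.273]
t_bar [319. 183.] 0.57 [0.677 0.022]
t_bar [316. 286.] 0.42 [0.422 0.025]
rail [318. 221.] 0.96 [0.591 0.025]
spacer [216. 275.] 0.84 [0.441 0.293]
pin_arm [317. 220.] 0.6 [0.591 0.026]
pin_arm [321. 182.] 0.17 [0.689 0.019]
home [318. 220.] 0.87 [0.596 0.026]
side [[-0.738 -0.508  0.443 -0.112]
 [-0.674  0.566 -0.474  0.693]
 [-0.01  -0.649 -0.761  1.24 ]
 [ 0.     0.     0.     1.   ]]
fixture [287. 262.] 0.68 [0.594 0.048]
fixture [368. 182.] 0.29 [ 0.623 -0.303]
fence [247. 253.] 0.64 [0.666 0.112]
fence [353. 294.] 0.6 [0.393 0.031]
module [261. 245.] 0.73 [0.658 0.072]
module [326. 326.] 0.72 [0.383 0.138]
module [312. 178.] 0.67 [ 0.725 -0.186]
wedge [418. 223.] 0.87 [ 0.416 -0.253]
wedge [434. 180.] 0.69 [ 0.478 -0.408]
wedge [366. 182.] 0.35 [ 0.612 -0.279]
t_bar [265. 208.] 0.69 [0.678 0.028]
rail [287. 260.] 0.9 [0.578 0.062]
spacer [260. 362.] 0.89 [0.432 0.294]
pin_arm [292. 260.] 0.67 [0.552 0.071]
home [288. 258.] 0.79 [0.601 0.037]
{'t': 1.1, 'joint_pos': array([-1.324,  0.286,  1.577,  0.   ,  1.279, -0.15 ]), 'dq': array([ 0.001,  0.   , -0.001, -0.001,  0.001, -0.   ]), 'tau': array([ -0.   , -40.598, -29.294,  -0.   ,   0.001,  -0.   ]), 'tcp_pos': array([ 0.261, -0.623,  0.231]), 'eef_rot': array([-0.   ,  0.98 ,  0.197,  0.   ]), 'ft_force': array([-0.129, -0.205,  0.315]), 'ft_torque': array([-0.017,  0.   , -0.007]), 'gripper_force': 0.0, 'finger_gap': 0.08573123615956783}
```

View pics/top0.png

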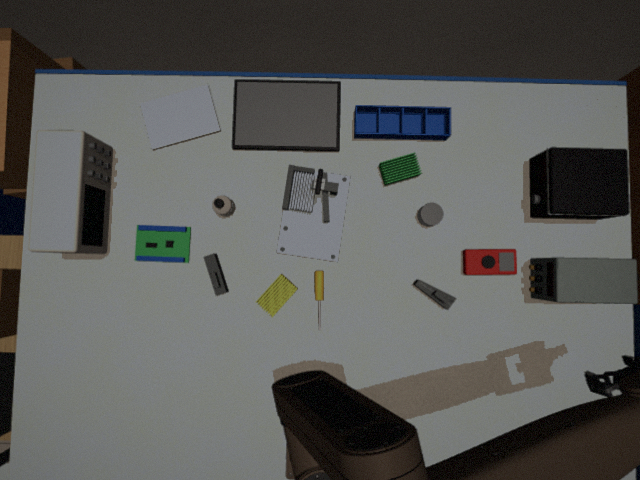

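View pics/side0.png

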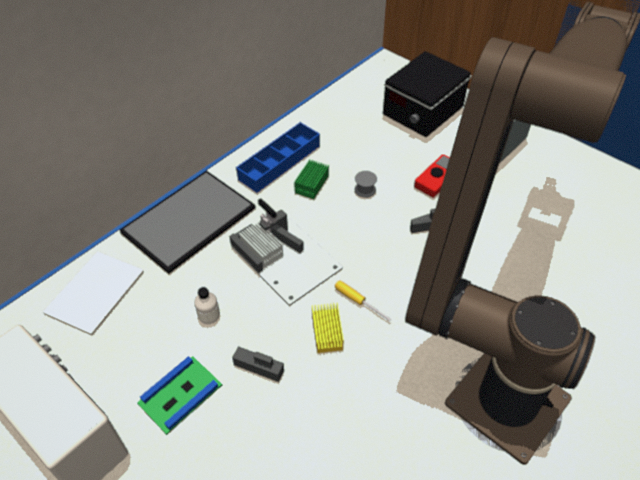

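The top view shows the jig at about (315,213) with its slot opening downwards. The wedge is at (436,295), thick end lower right. The spacer is at (216,275), and the T-bar is near (319,182). I'll look closer.

```bash
python3 - <<'E'
from h import *
im=cv2.imread("pics/top0.png")
a=cv2.resize(im[155:270,265:365],None,fx=5,fy=5,interpolation=cv2.INTER_CUBIC)
b=cv2.resize(im[270:320,405:465],None,fx=5,fy=5,interpolation=cv2.INTER_CUBIC)
o=np.zeros((575,800,3),np.uint8);o[:,:500]=a;o[:250,500:]=b
s=cv2.imread("pics/side0.png")[190:290,225:325]
o[270:570,500:800]=cv2.resize(s,(300,300),interpolation=cv2.INTER_CUBIC)
o=cv2.convertScaleAbs(o,alpha=1.3,beta=20);cv2.imwrite("pics/c1.png",o)
E
```

```text
(no output)
```

View pics/c1.png

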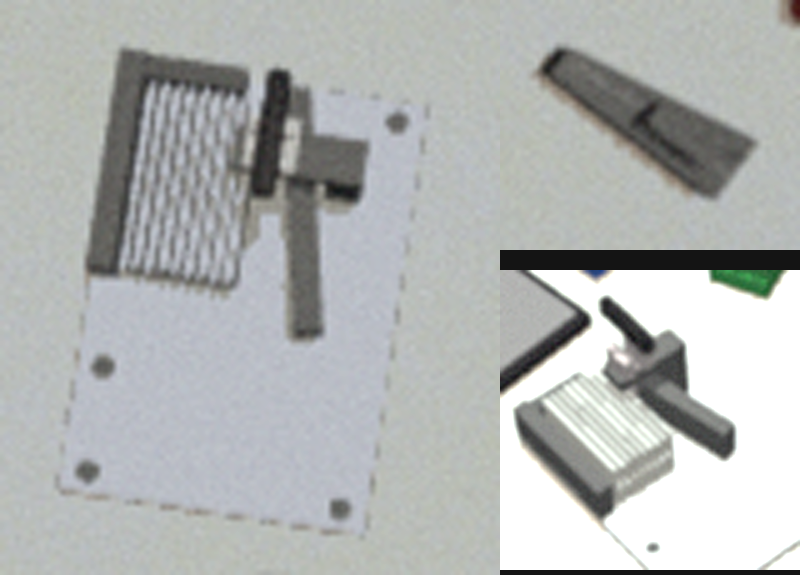

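The crops give usable corners for the plate, fence, T-bar and wedge. The wedge's straight side faces lower left. Now I'll fit the poses.

```bash
cat > fit.py <<'E'
from h import *
from scipy.optimize import least_squares
def fit(cam,M,px,x0):
    M=np.array(M,float)/1000;px=np.array(px,float)
    def W(p):
        c,s=np.cos(p[2]),np.sin(p[2]);return np.c_[p[0]+c*M[:,0]-s*M[:,1],p[1]+s*M[:,0]+c*M[:,1],M[:,2]]
    r=least_squares(lambda p:(proj(cam,W(p))-px).ravel(),x0,loss='soft_l1',x_scale=[.1,.1,1])
    print(np.round(r.x,4),"res",np.round(proj(cam,W(r.x))-px,1).tolist());return r.x
E
python3 - <<'E'
from fit import *
g=lambda l:[(265+u/5,155+v/5) for u,v in l]
J=fit("top",[(-120,85,10),(-120,-85,10),(120,-85,10),(72,-6,132),(120,85,45)],g([(58,490),(365,534),(428,105),(270.5,133),(122,48)]),[.6,.02,-.14])
k=lambda l:[(405+(u-500)/5,270+v/5) for u,v in l]
w=fit("top",[(55,2,36),(55,20,36),(-55,20,36),(-55,-20,36)],k([(570,50),(548,78),(715,197),(755,142)]),[.4,-.29,.95])
def pt(p,x,y):
    c,s=np.cos(p[2]),np.sin(p[2]);return np.round([p[0]+c*x-s*y,p[1]+s*x+c*y],4)
print("tbar",pt(J,.072,-.006),"tabcentre",pt(w,-.015,.005))
for t in("t_bar","pin_lift","pin_turn","wedge_butt"):
    print(t,[(np.round(r["point"]),round(r["confidence"],2)) for r in spot_in("top",t)[:3]])
E
```

```text
[ 0.6112  0.037  -0.1265] res [[-0.0, -0.1], [0.1, 0.3], [0.0, 0.2], [0.3, -0.4], [-0.4, 0.0]]
[ 0.408  -0.2927  0.9497] res [[-0.5, -0.1], [-0.1, -0.3], [-0.0, 0.8], [0.7, -0.3]]
tbar [0.6818 0.022 ] tabcentre [ 0.3952 -0.302 ]
t_bar [(array([437., 293.]), 0.61), (array([319., 183.]), 0.57), (array([316., 286.]), 0.42)]
pin_lift [(array([319., 180.]), 0.51)]
pin_turn []
wedge_butt [(array([486., 260.]), 0.71), (array([441., 293.]), 0.67)]
```

```bash
python3 -m handwheel '[1.7,2.7,0,-0.044,1.7,2.7,0,-0.044,1.75,2.7,0,-0.044,1.75,2.7,0,-0.044,1.75,2.7,0,-0.044,1.75,2.7,0,-0.044,1.75,2.7,0,-0.044,1.75,2.7,0,-0.044,1.75,2.7,0,-0.044,1.75,2.7,0,-0.044,1.75,2.7,0,-0.044,1.75,2.7,0,-0.044]' 0
python3 -m handwheel '[1.75,2.7,0,0,1.75,2.7,0,0,1.75,2.7,0,0,1.75,2.7,0,0,1.75,2.7,0,0,1.75,2.7,0,0,1.75,2.7,0,0,1.75,2.7,0,0,1.75,2.7,0,0,1.75,2.7,0,0,1.75,2.7,0,0,1.75,2.4,0,0]'
```

```text
t: 2.3
tcp_pos: [0.4706, -0.2971, 0.2316]
eef_rot: [0.0, 0.998, -0.067, 0.0]
ft_force: [-0.4, -0.7, 0.0]
finger_gap: 0.0426
gripper_force: 0.0
t: 3.3
tcp_pos: [0.6806, 0.0244, 0.2314]
eef_rot: [-0.0, 0.998, -0.065, 0.0]
ft_force: [-0.5, -0.6, 0.6]
finger_gap: 0.0425
gripper_force: 0.0
```

```bash
python3 -m handwheel '[0.1,-0.2,-2,0,0,0,-2,0,0,0,-2,0,0,0,-2,0,0,0,-1.5,0,0,0,-1,0,0,0,-1,0,0,0,-1,0,0,0,0,0]'
python3 -m handwheel '[0,0,0,0,0,0,0,0,0,0,0,0,0,0,0,0,0,0,0,0,0,0,0,0,0,0,0,0]' 1 60
```

```text
t: 4.05
tcp_pos: [0.6799, 0.0205, 0.1042]
eef_rot: [-0.0, 0.998, -0.066, -0.002]
ft_force: [-0.6, -0.4, -0.3]
finger_gap: 0.0427
gripper_force: 0.0
t: 4.63
tcp_pos: [0.6819, 0.0223, 0.1079]
eef_rot: [-0.001, 0.998, -0.065, 0.001]
ft_force: [0.2, 4.7, 0.8]
finger_gap: 0.0108
gripper_force: 60.3
```

```bash
python3 -m handwheel '[0,0,0.4,0,0,0,0.5,0,0,0,0.5,0,0,0,0.5,0,0,0,0.5,0,0,0,0,0,0,0,0,0]'
```

```text
t: 5.22
tcp_pos: [0.6814, 0.0223, 0.1287]
eef_rot: [-0.002, 0.998, -0.065, 0.001]
ft_force: [6.3, 4.0, -10.7]
finger_gap: 0.0107
gripper_force: 58.9
```

```bash
python3 -m handwheel '[0,0,0.2,0,0,0,0,0.12,0,0,0,0.12,0,0,0,0.12,0,0,0,0.12,0,0,0,0,0,0,0,0]'
```

```text
t: 5.8
tcp_pos: [0.6815, 0.0217, 0.1303]
eef_rot: [-0.001, 0.985, 0.174, 0.002]
ft_force: [5.6, 3.2, -9.6]
finger_gap: 0.0111
gripper_force: 58.9
```

```bash
python3 -m handwheel '[0,0,0,0.12,0,0,0,0.12,0,0,0,0.12,0,0,0,0.12,0,0,0,0.12,0,0,0,0.12,0,0,0,0.12,0,0,0,0.12,0,0,0,0.12,0,0,0,0.01,0,0,0,0]'
python3 -c "
from h import *
o=observe();print(o['ft_torque'],o['joint_pos'])"
```

```text
t: 6.72
tcp_pos: [0.6827, 0.0211, 0.1309]
eef_rot: [0.002, 0.752, 0.659, 0.003]
ft_force: [7.8, 2.1, -10.3]
finger_gap: 0.0109
gripper_force: 59.0
[ 0.37377302 -1.49779586  0.04792714] [-0.11811961  0.39021122  1.63492853  0.00244744  1.11038432  0.01284017]
```

```bash
python3 -m handwheel '[0,0,-0.2,0,0,0,-0.2,0,0,0,-0.2,0,0,0,-0.1,0,0,0,0,0,0,0,0,0]'
```

```text
t: 7.22
tcp_pos: [0.6827, 0.0211, 0.1248]
eef_rot: [0.002, 0.752, 0.659, 0.003]
ft_force: [7.3, 3.0, -9.3]
finger_gap: 0.0108
gripper_force: 59.5
```

```bash
python3 -m handwheel '[0,0,-0.1,0,0,0,-0.1,0,0,0,0,0,0,0,0,0]'
```

```text
t: 7.55
tcp_pos: [0.6828, 0.0211, 0.1246]
eef_rot: [0.002, 0.752, 0.659, 0.003]
ft_force: [5.4, 2.1, -2.5]
finger_gap: 0.0109
gripper_force: 60.2
```

It is resting in the notch, so I'll open and rise.

```bash
python3 -m handwheel '[0,0,0,0,0,0,0,0,0,0,0,0,0,0,0,0,0,0,0,0,0,0,0,0]' 0
python3 -m handwheel '[0,0,1,0,0,0,2,0,0,0,3,0,0,0,3,0,-1.5,-2,0,0,-2,-2.3,0,0,-2,-2.3,0,0,-2,-2.3,0,-0.05,-2,-2.3,0,-0.05,-2,-2.3,0,-0.05,-2,-2.3,0,-0.05,-2,-2.3,0,-0.05]'
python3 - <<'E'
from h import *
for c in ("top","side"): cv2.imwrite(f"pics/{c}1.png",grab_frame(c))
a=cv2.imread("pics/top1.png")[155:270,265:365];b=cv2.imread("pics/side1.png")[190:290,225:325]
o=np.zeros((460,800,3),np.uint8);o[:,:400]=cv2.resize(a,(400,460),interpolation=3);o[:400,400:]=cv2.resize(b,(400,400),interpolation=3)
cv2.imwrite("pics/c2.png",o)
E
```

```text
t: 8.05
tcp_pos: [0.6807, 0.0203, 0.1233]
eef_rot: [-0.0, 0.752, 0.659, -0.0]
ft_force: [0.2, -0.5, 0.1]
finger_gap: 0.0428
gripper_force: 0.0
t: 9.05
tcp_pos: [0.5249, -0.1615, 0.2144]
eef_rot: [0.001, 0.829, 0.559, 0.0]
ft_force: [-0.6, 0.2, 0.3]
finger_gap: 0.0426
gripper_force: 0.0
```

View pics/c2.png

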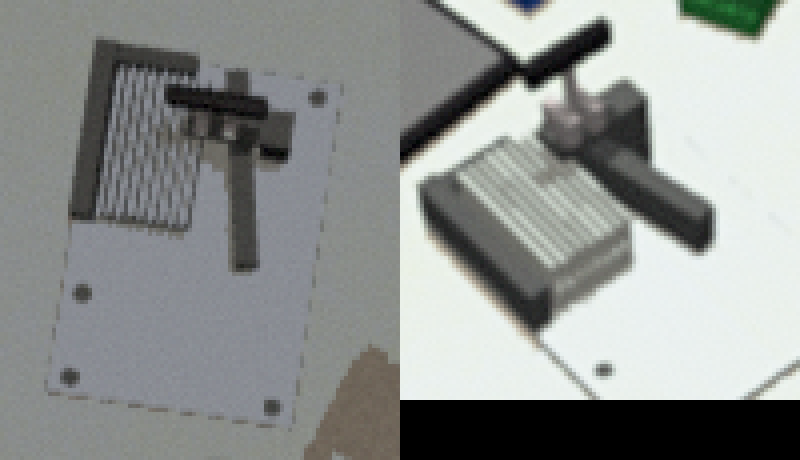

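The pin is parked up: the bar now lies across, at (215,103) in the crop. Next is the wedge tab.

```bash
python3 -m handwheel '[-2,-2,0,-0.04,-2,-2,-1,-0.04,-2,-2,-1,-0.04,-2,-2,-1,-0.04,-2,-2.05,-1,-0.04,-1.5,-2,-1,-0.037,-1.5,-2,-1,0,0,0,-1,0,0,0,0,0,0,0,0,0]'
python3 - <<'E'
from h import *
print(observe()['tcp_pos'])
a=grab_frame("top")[250:330,395:475];b=grab_frame("side")[180:260,380:460]
cv2.imwrite("pics/c3.png",np.hstack([cv2.resize(a,(400,400),interpolation=3),cv2.resize(b,(400,400),interpolation=3)]))
E
```

```text
t: 9.98
tcp_pos: [0.3962, -0.3004, 0.1432]
eef_rot: [-0.001, 0.889, 0.458, 0.0]
ft_force: [-0.0, -0.4, -0.2]
finger_gap: 0.0426
gripper_force: 0.0
[ 0.39622107 -0.30036869  0.14321426]
```

View pics/c3.png

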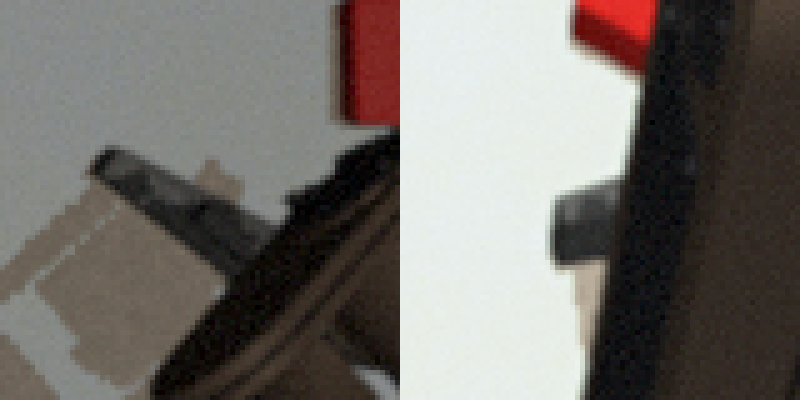

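The arm hides the tab, with only the wedge's thin end visible at (110,165). The fit is good enough, so I'll descend and grip.

```bash
python3 -m handwheel '[0,-0.1,-2,0,0,0,-2,0,0,0,-2,0,0,0,-1.5,0,0,0,-1,0,0,0,-1,0,0,0,-0.5,0,0,0,0,0]'
python3 -m handwheel '[0,0,0,0,0,0,0,0,0,0,0,0,0,0,0,0,0,0,0,0,0,0,0,0]' 1 80
```

```text
t: 10.75
tcp_pos: [0.3959, -0.3015, 0.0427]
eef_rot: [-0.001, 0.889, 0.458, -0.0]
ft_force: [0.5, -0.4, 0.1]
finger_gap: 0.0428
gripper_force: 0.0
t: 11.25
tcp_pos: [0.3967, -0.3029, 0.0445]
eef_rot: [0.001, 0.889, 0.458, 0.0]
ft_force: [1.3, -0.2, 4.9]
finger_gap: 0.0121
gripper_force: 80.9
```

```bash
python3 -m handwheel '[0,0,0.5,0,0,0,1.5,0,0,0,2,0,0,0,2,0,0,0,2,0,0,0,1.5,0,0,0,0.5,0,0,0,0,0]'
python3 -m handwheel '[0.5,1.2,0,-0.09,1.1,2.7,0,-0.09,1.3,3.1,0,-0.09,1.3,3.1,0,-0.09,1.3,3.1,0,-0.09,1.3,3.1,0,-0.09,1.3,3.1,0,-0.09,1.3,3.1,0,-0.09,1.3,3.1,0,-0.09,1.3,3.1,0,-0.09,1.1,2.7,0,-0.09,0.8,2,0,-0.088]'
python3 -m handwheel '[0,0,0,0,0,0,0,0]'
python3 - <<'E'
from h import *
print(observe()['tcp_pos'])
a=grab_frame("top")[160:280,260:380];b=grab_frame("side")[190:310,230:350]
cv2.imwrite("pics/c4.png",np.hstack([cv2.resize(a,(400,400),interpolation=3),cv2.resize(b,(400,400),interpolation=3)]))
E
```

```text
t: 11.92
tcp_pos: [0.3959, -0.3021, 0.1439]
eef_rot: [0.001, 0.889, 0.458, 0.0]
ft_force: [-0.3, 0.2, -3.8]
finger_gap: 0.0122
gripper_force: 79.9
t: 12.92
tcp_pos: [0.5338, 0.0346, 0.1407]
eef_rot: [-0.0, 0.998, -0.065, -0.002]
ft_force: [-0.8, -0.6, -2.9]
finger_gap: 0.012
gripper_force: 79.8
t: 13.08
tcp_pos: [0.5335, 0.033, 0.141]
eef_rot: [0.0, 0.998, -0.061, -0.002]
ft_force: [-0.1, -1.2, -3.7]
finger_gap: 0.0121
gripper_force: 79.8
[0.53346944 0.03302907 0.14095122]
```

View pics/c4.png

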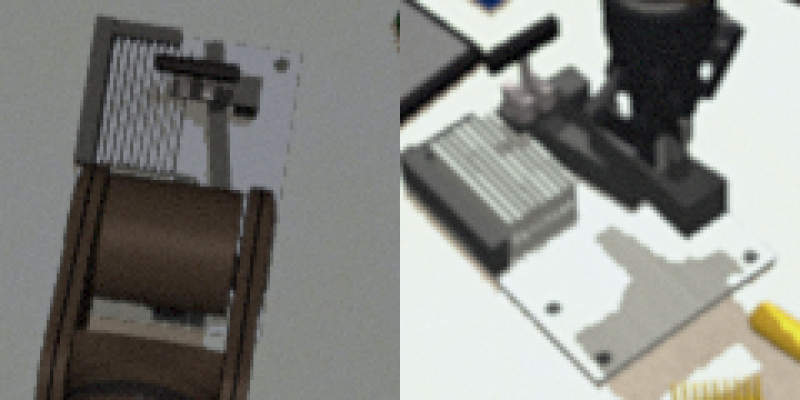

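```bash
python3 - <<'E'
from h import *
tc=np.array([.5340,.0325]);a=-.1265;zu=.0975
R=np.array([[np.cos(a),-np.sin(a)],[np.sin(a),np.cos(a)]])
w=tc-R@np.array([-.015,.005])
J=np.array([.6112,.037]);print("wedge in jig",R.T@(w-J))
for p in [(-55,20,0),(-55,20,36),(-55,-20,36),(-55,-20,0),(55,20,36),(55,20,0)]:
    q=w+R@np.array(p[:2])/1000
    u=proj("side",[q[0],q[1],zu+p[2]/1000])[0]; print(p,np.round([400+(u[0]-230)*3.333,(u[1]-190)*3.333]))
E
```

```text
wedge in jig [-0.0610154  -0.01920382]
(-55, 20, 0) [680. 240.]
(-55, 20, 36) [680. 208.]
(-55, -20, 36) [724. 178.]
(-55, -20, 0) [724. 211.]
(55, 20, 36) [579. 116.]
(55, 20, 0) [582. 148.]
```

The wedge hangs straight, thin end towards the slot, with its thick-end corner at (688,236) against a predicted (680,240). That is close enough, so I'll lower it to the apron.

```bash
python3 -m handwheel '[0,0,-1,0,0,0,-2,0,0,0,-2,0,0,0,-1.5,0,0,0,-1,0,0,0,-0.6,0,0,0,-0.3,0,0,0,0,0]'
python3 -m handwheel '[0,0,-0.1,0,0,0,0,0]'
```

```text
t: 13.85
tcp_pos: [0.5347, 0.0316, 0.0589]
eef_rot: [-0.0, 0.998, -0.063, -0.0]
ft_force: [0.3, -0.7, -2.5]
finger_gap: 0.0117
gripper_force: 79.8
t: 14.02
tcp_pos: [0.5357, 0.0318, 0.0592]
eef_rot: [0.0, 0.998, -0.063, 0.001]
ft_force: [0.0, 0.5, -2.7]
finger_gap: 0.0117
gripper_force: 79.8
```

```bash
python3 -m handwheel '[0,0,-0.2,0,0,0,-0.1,0,0.4,-0.05,0,0,0.5,-0.07,0,0,0.5,-0.06,0,0,0.5,-0.06,0,0,0.3,-0.04,0,0,0.2,-0.03,0,0,0,0,0,0]'
```

```text
t: 14.77
tcp_pos: [0.5595, 0.0287, 0.0554]
eef_rot: [0.0, 0.998, -0.063, 0.0]
ft_force: [0.9, -0.9, -2.2]
finger_gap: 0.012
gripper_force: 79.8
```

```bash
python3 -m handwheel '[0,0,-0.1,0,0,0,-0.1,0,0,0,0,0]'; python3 -m handwheel '[0,0,-0.1,0,0,0,0,0]'
```

```text
t: 15.02
tcp_pos: [0.5595, 0.0288, 0.0546]
eef_rot: [0.0, 0.998, -0.063, 0.001]
ft_force: [-1.0, -0.4, 3.7]
finger_gap: 0.012
gripper_force: 80.6
t: 15.18
tcp_pos: [0.56, 0.0288, 0.0545]
eef_rot: [0.0, 0.998, -0.063, 0.001]
ft_force: [-1.8, 0.4, 7.8]
finger_gap: 0.0123
gripper_force: 81.3
```

```bash
python3 -m handwheel '[0,0,0.1,0,0,0,0,0,0,0,0,0,0,0,0,0,0,0,0,0,0,0,0,0]' 0
python3 -m handwheel '[0,0,0.5,0,0,0,1.5,0,0,0,2,0,0,0,2,0,-1.5,0.05,0,0,-2,0.1,0,0,-2,0.1,0,0,-1.6,0.1,0,0,0,0,0,0,0,0,0,0]'
python3 -m handwheel '[0,0,0,0,0,0,0,0,0,0,0,0,0,0,0,0]' 1 60
python3 - <<'E'
from h import *
a=grab_frame("top")[160:280,260:380];b=grab_frame("side")[190:310,230:350]
cv2.imwrite("pics/c5.png",np.hstack([cv2.resize(a,(400,400),interpolation=3),cv2.resize(b,(400,400),interpolation=3)]))
a=-.1265;R=np.array([[np.cos(a),-np.sin(a)],[np.sin(a),np.cos(a)]]);w=np.array([.56,.0288])-R@np.array([-.015,.005]);print(R.T@(w-[.6112,.037]))
for p in [(-55,20,0),(-55,20,36),(-55,-20,36),(-55,-20,0)]:
    q=w+R@np.array(p[:2])/1000
    u=proj("side",[q[0],q[1],.01+p[2]/1000])[0]; print(p,np.round([400+(u[0]-230)*3.333,(u[1]-190)*3.333]))
E
```

```text
t: 15.68
tcp_pos: [0.5588, 0.0289, 0.0531]
eef_rot: [-0.0, 0.998, -0.063, -0.0]
ft_force: [0.1, -0.2, -0.6]
finger_gap: 0.0423
gripper_force: 0.0
t: 16.52
tcp_pos: [0.4879, 0.0324, 0.1137]
eef_rot: [0.0, 0.998, -0.063, 0.001]
ft_force: [0.2, 0.2, 0.1]
finger_gap: 0.0427
gripper_force: 0.0
t: 16.85
tcp_pos: [0.4885, 0.0323, 0.1134]
eef_rot: [0.0, 0.998, -0.063, 0.0]
ft_force: [-0.0, -0.3, 0.9]
finger_gap: -0.0006
gripper_force: 0.0
[-0.03475635 -0.01959402]
(-55, 20, 0) [659. 291.]
(-55, 20, 36) [658. 262.]
(-55, -20, 36) [700. 233.]
(-55, -20, 0) [701. 263.]
```

View pics/c5.png

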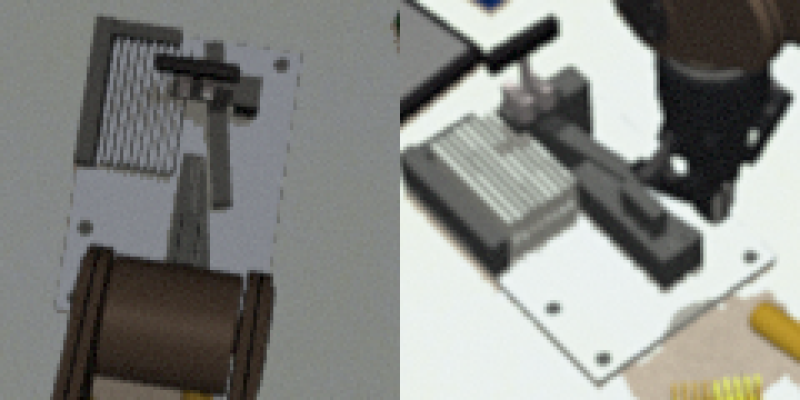

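The wedge lies flat in the mouth, thick end at (665,290) in the right crop, and it is released. I'll descend behind the butt, clear of the screwdriver.

```bash
python3 -m handwheel '[0.8,-0.1,-1,0,0,0,-2,0,0,0,-2,0,0,0,-2,0,0,0,-1,0,0,0,-0.7,0,0,0,-0.3,0,0,0,0,0]'
python3 -m handwheel '[0.5,-0.06,0,0,0.4,-0.05,0,0,0.4,-0.05,0,0,0.4,-0.05,0,0,0,0,0,0]'
```

```text
t: 17.62
tcp_pos: [0.4959, 0.0314, 0.0232]
eef_rot: [-0.0, 0.998, -0.063, -0.0]
ft_force: [0.9, 0.1, -0.7]
finger_gap: -0.0001
gripper_force: 0.0
t: 18.03
tcp_pos: [0.5143, 0.029, 0.024]
eef_rot: [0.0, 0.998, -0.063, 0.001]
ft_force: [-0.5, -0.1, 0.1]
finger_gap: 0.0003
gripper_force: 0.0
```

```bash
python3 -m handwheel '[0.5,0,0,0,0.5,0,0,0,0.5,0,0,0,0.5,0,0,0,0.5,0,0,0,0,0,0,0]';python3 -m handwheel '[0.4,0,0,0,0.4,0,0,0,0.4,0,0,0,0.4,0,0,0,0,0,0,0]'
```

```text
t: 18.53
tcp_pos: [0.5394, 0.0291, 0.0236]
eef_rot: [0.0, 0.998, -0.063, 0.001]
ft_force: [-0.1, 0.3, -0.7]
finger_gap: 0.0003
gripper_force: 0.0
t: 18.95
tcp_pos: [0.555, 0.0292, 0.0235]
eef_rot: [0.0, 0.998, -0.063, 0.001]
ft_force: [0.0, -0.2, 0.6]
finger_gap: -0.0002
gripper_force: 0.0
```

```bash
python3 -m handwheel '[0.4,0,0,0,0.4,0,0,0,0.4,0,0,0,0.4,0,0,0]'
python3 - <<'E'
from h import *
a=grab_frame("top")[160:280,260:380];b=grab_frame("side")[190:310,230:350]
cv2.imwrite("pics/c6.png",np.hstack([cv2.resize(a,(400,400),interpolation=3),cv2.resize(b,(400,400),interpolation=3)]))
E
```

```text
t: 19.28
tcp_pos: [0.5697, 0.0296, 0.023]
eef_rot: [-0.0, 0.998, -0.063, -0.001]
ft_force: [-2.2, 1.1, 0.3]
finger_gap: 0.0
gripper_force: 1.2
```

View pics/c6.png

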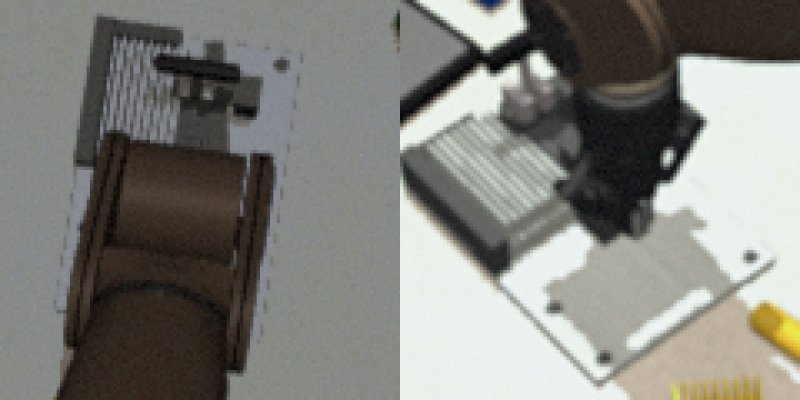

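The wedge is in the slot beside the module (thin end near (210,130)) and the hand is behind it. The pin is still parked. I'll keep pushing slowly.

```bash
python3 -m handwheel '[0.3,0,0,0,0.3,0,0,0,0.3,0,0,0]';python3 -m handwheel '[0.2,0,0,0,0.2,0,0,0]';python3 -m handwheel '[0.2,0,0,0,0.2,0,0,0]'
```

```text
t: 19.63
tcp_pos: [0.5787, 0.0296, 0.0232]
eef_rot: [-0.0, 0.998, -0.063, -0.001]
ft_force: [-3.2, 2.8, 1.2]
finger_gap: 0.0001
gripper_force: 2.1
t: 19.8
tcp_pos: [0.5826, 0.0299, 0.0232]
eef_rot: [-0.0, 0.998, -0.063, -0.001]
ft_force: [-4.1, 3.9, 1.6]
finger_gap: -0.0001
gripper_force: 3.0
t: 19.97
tcp_pos: [0.5857, 0.0301, 0.0231]
eef_rot: [-0.001, 0.998, -0.063, -0.002]
ft_force: [-9.5, 3.2, 6.0]
finger_gap: -0.0004
gripper_force: 5.8
```

```bash
python3 -m handwheel '[0.2,0,0,0,0.1,0,0,0]';python3 -m handwheel '[0.2,0,0,0,0,0,0,0]';python3 -m handwheel '[0.2,0,0,0,0,0,0,0]'
```

```text
t: 20.13
tcp_pos: [0.5856, 0.0301, 0.0224]
eef_rot: [-0.0, 0.998, -0.063, -0.006]
ft_force: [-15.4, 2.8, 7.6]
finger_gap: 0.0001
gripper_force: 8.1
t: 20.3
tcp_pos: [0.5855, 0.0302, 0.0216]
eef_rot: [-0.0, 0.998, -0.063, -0.009]
ft_force: [-16.8, 2.5, 8.5]
finger_gap: -0.0003
gripper_force: 8.8
t: 20.47
tcp_pos: [0.5855, 0.0303, 0.021]
eef_rot: [-0.0, 0.998, -0.062, -0.012]
ft_force: [-22.1, 2.2, 10.3]
finger_gap: 0.0003
gripper_force: 11.0
```

```bash
python3 -m handwheel '[0.2,0,0,0,0.2,0,0,0,0,0,0,0]';python3 -m handwheel '[-0.4,0,0,0,-0.5,0,0,0,-0.6,0,0,0,-1,0.1,0,0,-1,0.1,0,0,0,0,2,0,-1,0,3,0,-2,-2,3,0,-2,-3,1,0,0,-3,0,0,0,-3,0,0,0,-3,0,0]'
python3 -m handwheel '[0,-3,0,0,0,-3,0,0,0,-3,0,0,0,-2,0,0,0,0,0,0]'
python3 - <<'E'
from fit import *
A=grab_frame("top");a=A[160:280,260:380];b=grab_frame("side")[190:310,230:350]
cv2.imwrite("pics/c7.png",np.hstack([cv2.resize(a,(400,400),interpolation=3),cv2.resize(b,(400,400),interpolation=3)]))
J=[.6112,.037];al=-.1265;R=np.array([[np.cos(al),-np.sin(al)],[np.sin(al),np.cos(al)]])
for n,p in [("butt top L",(-15,10,46)),("butt top R",(-15,-30,46)),("fence near in",(0,70,45)),("module side near at clamp",(8,10,55)),("module other",(8,70,55))]:
    q=J+R@np.array(p[:2])/1000;P=[q[0],q[1],p[2]/1000]
    u=proj("top",P)[0];v=proj("side",P)[0];print(n,np.round([(u[0]-260)*3.333,(u[1]-160)*3.333]),np.round([400+(v[0]-230)*3.333,(v[1]-190)*3.333]))
E
```

```text
t: 20.72
tcp_pos: [0.5853, 0.0306, 0.0196]
eef_rot: [-0.0, 0.998, -0.062, -0.017]
ft_force: [-29.3, 1.7, 14.5]
finger_gap: -0.0002
gripper_force: 15.2
t: 21.72
tcp_pos: [0.5129, -0.1104, 0.1149]
eef_rot: [0.001, 0.998, -0.063, 0.002]
ft_force: [0.9, -0.1, -0.7]
finger_gap: 0.0
gripper_force: 0.0
t: 22.13
tcp_pos: [0.5132, -0.2231, 0.1146]
eef_rot: [0.002, 0.998, -0.065, 0.002]
ft_force: [-0.1, -0.3, -0.2]
finger_gap: 0.0003
gripper_force: 0.0
butt top L [163. 193.] [583. 207.]
butt top R [213. 200.] [625. 180.]
fence near in [ 92. 164.] [506. 238.]
module side near at clamp [167. 163.] [563. 181.]
module other [ 93. 152.] [498. 223.]
```

View pics/c7.png

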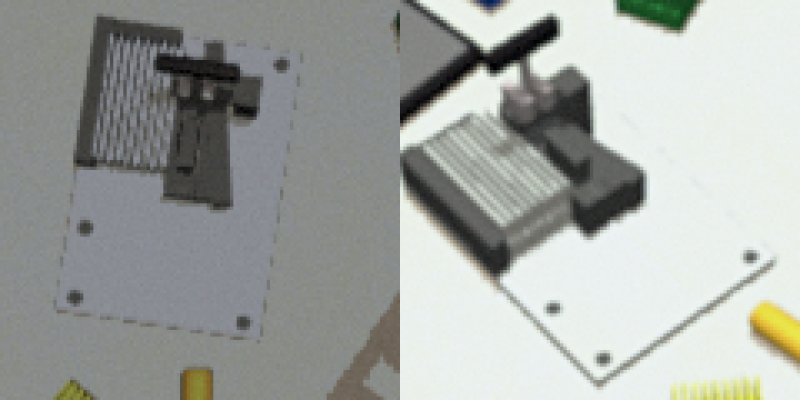

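The wedge sits within about 2 mm of home, with its butt top edge at (163,200)–(213,207). The module is flush with the fence, the pin is still parked and the hand is clear, so I'm handing in.

```bash
python3 -c "
from rig import *
print(hand_in())"
```

```text
the job is handed in; nothing more can be done
None
```

The job is handed in with the pin parked up and the wedge jammed within about 2 mm of home by pushing on its thick end (about 29 N at the last). In the last pictures the module sits flush against the fence; no verdict came back, and I could not measure the clamping force directly.

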